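# Put the cookie stamp away and close the canister set

### The job

Baking is over: put the wooden cookie stamp away in the large round canister, then close all four canisters, each with its own lid from the hob, pressed or lowered fully home so that the board lies flat on the rim. Leave the canisters standing where they are.

Things in the scene. Friction and masses are not known exactly. Their poses are not given: they have to be found in the camera images.
- cookie_stamp: turned brown wooden cookie stamp standing upright on the white worktop, 28 x 28 mm and 62 mm tall with a waist in the middle and a knob on top; origin: centre of its foot, z up. Take it by the knob, about 50 mm up. Mass 0.04 kg. (Beware: a wall cabinet overhangs the back of the worktop, its front at x = 0.61 m, its underside 0.46 m up, from y = -0.44 to 0.15 m.)
- can_large: the large round canister of a grey-green stoneware set: 104 mm outer diameter, 80 mm high, 96 mm mouth; the only empty one, inner floor 4 mm up. Origin: centre of its underside, z up. Walls and floor 4 mm thick; open at the top. It stands loose on the white worktop and must stay where it is. Seated, the board rests on the rim: the lid's origin is then on the canister's axis, 71 mm above the canister's origin. 
- can_small: the small round canister, sugar cubes inside: 80 mm outer diameter, 64 mm high, 72 mm mouth, filled to about 14 mm under the rim. Origin: centre of its underside, z up. Walls and floor 4 mm thick; open at the top. It stands loose on the white worktop and must stay where it is. Seated, the board rests on the rim: the lid's origin is then on the canister's axis, 55 mm above the canister's origin. 
- can_square: the square canister, round biscuits inside: 88 x 88 mm outside, 74 mm high, mouth 80 x 80 mm, filled to about 20 mm under the rim; x and y along its sides. Origin: centre of its underside, z up. Walls and floor 4 mm thick; open at the top. It stands loose on the white worktop and must stay where it is. Seated, the board rests on the rim: the lid's origin is then on the canister's axis, 65 mm above the canister's origin. The lid fits in any quarter turn.
- can_oblong: the oblong canister, brown cinnamon sticks inside: 120 mm (along its x) x 76 mm (along its y) outside, 64 mm high, mouth 112 x 68 mm, filled to about 9 mm under the rim. Origin: centre of its underside, z up. Walls and floor 4 mm thick; open at the top. It stands loose on the white worktop and must stay where it is. Seated, the board rests on the rim: the lid's origin is then on the canister's axis, 55 mm above the canister's origin. The lid fits either way round.
- lid_large: large round pale wooden lid, 112 mm across; seal 84 mm across at its top. Origin: centre of the seal's underside, z up. It lies seal down on the black hob (2 to 3 mm above z = 0). Seal z = 0 to 9 mm, its sides tapering in 6 mm to the bottom; wooden board z = 9 to 15 mm. Grip: round knob z = 15 to 45 mm, 28 mm wide from z = 28 to 41, about 22 below. Mass 0.08 to 0.17 kg. 
- lid_small: small round pale wooden lid, 88 mm across; seal 60 mm across at its top. Origin: centre of the seal's underside, z up. It lies seal down on the black hob (2 to 3 mm above z = 0). Seal z = 0 to 9 mm, its sides tapering in 6 mm to the bottom; wooden board z = 9 to 15 mm. Grip: round knob z = 15 to 45 mm, 28 mm wide from z = 28 to 41, about 22 below. Mass 0.08 to 0.17 kg. 
- lid_square: square pale wooden lid, 96 x 96 mm, x and y along its sides; seal about 67 x 67 mm at its top. Origin: centre of the seal's underside, z up. It lies seal down on the black hob (2 to 3 mm above z = 0). Seal z = 0 to 9 mm, its sides tapering in 6 mm to the bottom; wooden board z = 9 to 15 mm. Grip: round knob z = 15 to 45 mm, 28 mm wide from z = 28 to 41, about 22 below. Mass 0.08 to 0.17 kg. 
- lid_oblong: oblong pale wooden lid, 128 mm (along its x) x 84 mm (along its y); seal about 99 x 55 mm at its top. Origin: centre of the seal's underside, z up. It lies seal down on the black hob (2 to 3 mm above z = 0). Seal z = 0 to 9 mm, its sides tapering in 6 mm to the bottom; wooden board z = 9 to 15 mm. Grip: upright bar 60 mm long (x), 16 mm thick (y), z = 15 to 45 mm. Mass 0.12 kg.
Mind the look-alikes: they are no part of the job. What is shaped like the lid_large but purple or red is not meant.

How it is judged:
By the outcome, as a careful person would: the job done as asked, in the order asked, and still so for the second after the job is handed in, with the robot touching nothing.
It also fails if it takes over 144 s, if anything falls off the work surface, if the arm or the gripper's body presses on something with over 40 N, if the wrist force passes 120 N, or if a joint passes its speed limit or range.

### The arm

A 6-joint arm with a two-finger parallel gripper is mounted at the origin on a cart in front of the work surface, level with it; the furniture and walls round the work are solid. World frame = base frame: x ahead of the robot, y to its left, z up, the work surface at z = 0. Lengths are in m, angles in rad, forces in N, time in s.
With the tool pointing down it reaches from about 0.25 to 0.775 m from the base axis. Payload 4 kg.
Tool frame: the origin (TCP) lies at the very end of the fingers, on their centre line; the grasp point (between the pads) lies 19 mm behind it; z points along the fingers, y is the line along which they close (so a half turn about z gives the same grasp; the last joint's range is limited). The gripper opens to 94 mm and grips with 3 to 60 N. Pads are 16 mm wide; open, the fingers measure 119 mm over their backs; the gripper's body (75 mm by 177 mm) begins 78 mm behind the grasp point.
Start: joints at [1.116, 0.087, 1.371, -0, 1.684, -0.103], TCP at [0.19, 0.516, 0.206] pointing down, gripper open.
Joint ranges: [-3.1, 3.1], [-0.76, 2.03], [0.27, 2.55], [-1.08, 4.22], [0.17, 2.65], [-2.57, 2.57]. Speed limits (rad/s): [2.79, 2.79, 3.14, 3.14, 3.14, 3.14].

### API

Orientations are given as [roll, pitch, yaw] about the fixed x, y, z axes, in that order (R = Rz(yaw) Ry(pitch) Rx(roll)).
In Python, from bench import robot, snapshot, finder gives the robot as it stands.
- The arm moves only by the tool drive_tool, never from a script. Its argument "deltas" is text: rows parted by semicolons, each of 7 numbers parted by spaces: the shift along the tool's x, y, z each as a share of 100 mm, from -1 to 1, then the turn, a rotation vector about the tool's x, y, z each as a share of 90 degrees, from -1 to 1, then the finger opening in mm, from 0 to 94. In form: tx ty tz rx ry rz gripper; .... A call has 1 to 5 rows; each row is the pose to reach, as a shift and turn from the pose commanded when the call began, along the tool's axes at that moment; what a row does not reach only later rows make up. A row lasts 1/10 s, in which the tool goes at most 50 mm and 8.59 degrees, less where a joint would pass 70% of its speed; a pose out of reach is approached as far as the arm can. A call with a number of a shift or a turn outside -1 to 1 is refused whole. A call with a gripper value outside its range is refused whole. The fingers move at their own pace and stop on an object; the grip force is fixed at half the most. Time passes only in rows, so rows that repeat a pose let the fingers close. It gives the time, the measured TCP pose, the force, the opening and the grip force at its end, in the units of the state.
- robot.get_obs(): the state, without advancing time (a new reading comes with each control period).
- snapshot(name): name is "side" or "top" or "wrist"; returns a dict with "img" (420x560x3 uint8, red, green, blue), "fx", "fy", "cx", "cy" (pixels), "T" (4x4, takes a point from camera to world coordinates); the wrist camera has in their place "hand_eye" (4x4, takes a point from camera to tool coordinates, whose origin is the TCP and whose axes are the flange's). Camera axes: x right, y up, looking along -z (the intrinsics and any distortion apply to the point x, -y, -z); pixel columns grow to the right and rows downward; lengths in m; the calibration is good to about 2 mm. The wrist camera is an equidistant fisheye: a pixel r from the principal point sees the ray r / f radians off the axis. A picture is of the moment at which its call begins: read the wrist's pose just before it. There is no depth.
- robot.close_job(): hands the job in; it is judged then, once.
Trained networks look in the newest picture that a camera, given by its name, has taken for a name from the list of things; names that differ only in an ending like _2 or _b are one class to them, and where a whole thing is asked for, a point or a joint stands for the part that bears it (a point fixed in the world has none). Each returns a list of dicts, best first, with "confidence" (0 to 1); they miss things now and then, are a little off and sometimes report something else, mostly with a low value. They report only what shows in the picture. A call takes as long as a camera call. They do not tell look-alikes from the thing itself.
- finder.look_for(camera, thing): "xy" ([column, row] in pixels, amid what is visible of it).
- finder.masks_of(camera, thing): "region" (420x560 bool, what is visible of it) and "xy" ([column, row] in pixels, amid what is visible of it).
- finder.landmark_of(camera, thing): "xy" ([column, row] in pixels: a listed point, or the origin of a listed thing).
The state is a dict: "time": time; "joint_positions": joint angles; "qvel": joint speeds; "joint_torque": joint torques, N m; "tool_pos": TCP position; "ee_rot": TCP orientation; "wrist_force": force on the tool from outside, world axes, zero at the start; "wrist_torque": the same for the moment, N m; "width": finger opening in m; "finger_force": force on a finger pad.
Only numpy, scipy, OpenCV 4.12 (cv2) and the standard library are available. Lean on these libraries where they do the work, as an engineer would, in place of code of your own. Each camera call takes 0.05 s, during which the arm holds its last target. There are 200 camera calls.

## Working session

There is one attempt and no reset: what is moved stays moved. The work goes in short steps, Python scripts to look and compute and a tool call to move; the robot and the scene stay as the last step left them, time stands still between calls to the robot, and variables do not carry over. Pictures are saved under pics/ and viewed, at most 14 in all, crops included, and the job is handed in when it is done.

Besides the shell and the picture viewer there is one more tool, called after ">>>" as name(argument=value, ...) on one line, values as JSON. drive_tool: Moves the arm, as the interface text tells. Shift numbers are shares of 100 mm and turn numbers shares of 90 degrees, none past 1 either way. Its arguments: {"type":"object","properties":{"deltas":{"type":"string"}},"required":["deltas"]}

```bash
ls; mkdir -p pics
cat > h.py <<'E'
import numpy as np, cv2
from bench import robot, snapshot, finder
def world(s,px,z):
    d=np.array([(px[0]-s['cx'])/s['fx'],-(px[1]-s['cy'])/s['fy'],-1.])
    T=np.array(s['T']); v=T[:3,:3]@d; o=T[:3,3]
    return o+v*(z-o[2])/v[2]
E
python3 - <<'E'
from h import *
o=robot.get_obs(); print(o)
for c in ['top','side']:
    s=snapshot(c); print(c,s['fx'],s['cx'],s['cy'],{k:v for k,v in s.items() if k not in('img','T')},np.round(s['T'],3).tolist())
    cv2.imwrite(f'pics/{c}0.png',s['img'][:,:,::-1])
    for n,z in [('cookie_stamp',0),('can_large',0),('can_small',0),('can_square',0),('can_oblong',0),('lid_large',.003),('lid_small',.003),('lid_square',.003),('lid_oblong',.003)]:
        for r in finder.landmark_of(c,n)[:3]:
            print(n,round(r['confidence'],2),np.round(r['xy'],1),np.round(world(s,r['xy'],z),3))
E
```

```text
pics
{'time': 0.0, 'joint_positions': array([ 1.11591004e+00,  8.79837303e-02,  1.37224400e+00, -1.19063222e-05,
        1.68359644e+00, -1.03105458e-01]), 'qvel': array([ 8.68448083e-04,  2.54612725e-05, -2.45663155e-03, -5.41254806e-04,
       -1.28746938e-04,  1.57162673e-03]), 'joint_torque': array([-1.88558835e-03, -3.40186644e+01, -3.02423573e+01,  7.16917310e-02,
        3.30421503e-02, -1.78407595e-04]), 'tool_pos': array([0.18928321, 0.51582065, 0.20429369]), 'ee_rot': array([-3.13937177e+00, -2.17903000e-04,  2.78981026e+00]), 'wrist_force': array([-0.47456143,  0.83369191, -0.02407718]), 'wrist_torque': array([-0.03711191,  0.04421185, -0.01232213]), 'finger_force': 0.0, 'width': 0.09396287275997332}
top 520.5804498487236 284.263164922496 206.35622612174174 {'fx': 520.5804498487236, 'fy': 520.5804498487236, 'cx': 284.263164922496, 'cy': 206.35622612174174} [[0.015, 0.832, -0.554, -0.616], [-1.0, 0.015, -0.005, 0.015], [0.004, 0.554, 0.832, 1.669], [0.0, 0.0, 0.0, 1.0]]
cookie_stamp 0.46 [371.8 242.7] [ 0.34  -0.299  0.   ]
can_large 0.89 [286.3 211.2] [0.473 0.018 0.   ]
c
[... 696 characters left out ...]
p 0.63 [307.9 260.5] [ 0.345 -0.283  0.   ]
can_large 0.75 [287.4 213.5] [0.474 0.055 0.   ]
can_small 0.61 [313.1 230. ] [ 0.472 -0.113  0.   ]
can_square 0.61 [335.6 238.9] [ 0.494 -0.208  0.   ]
can_square 0.15 [310.4 262.8] [ 0.343 -0.298  0.   ]
can_oblong 0.9 [360.2 255. ] [ 0.49  -0.336  0.   ]
can_oblong 0.41 [254.5 200.6] [0.435 0.235 0.   ]
can_oblong 0.25 [281.6 195.2] [0.549 0.229 0.   ]
lid_large 0.7 [257.9 175. ] [0.585 0.501 0.003]
lid_large 0.61 [286.4 244. ] [ 0.344 -0.161  0.003]
lid_large 0.48 [285.9 192.6] [0.573 0.238 0.003]
lid_small 0.55 [270.3 183.4] [0.576 0.371 0.003]
lid_square 0.61 [253.  202.4] [0.418 0.214 0.003]
lid_oblong 0.68 [235.3 186.8] [0.437 0.414 0.003]
```

Run:
```python
import cv2
a=cv2.imread('pics/top0.png')[130:280,110:430]; cv2.imwrite('pics/top0c.png',cv2.resize(a,None,fx=2.5,fy=2.5,interpolation=3))
a=cv2.imread('pics/side0.png')[130:330,180:440]; cv2.imwrite('pics/side0c.png',cv2.resize(a,None,fx=3,fy=3,interpolation=3))
```

```text
(no output)
```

View pics/top0c.png

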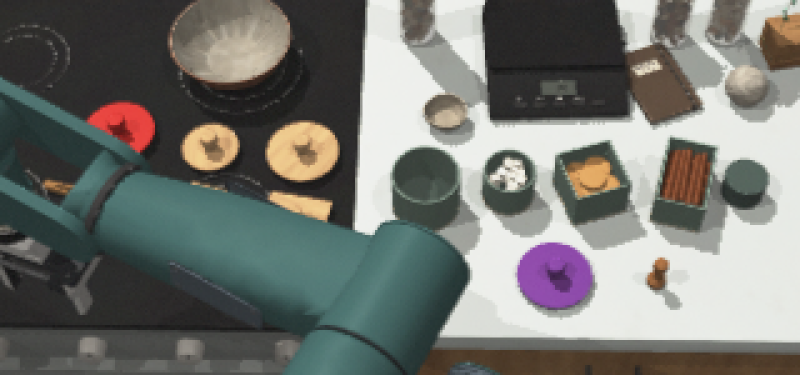

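View pics/side0c.png

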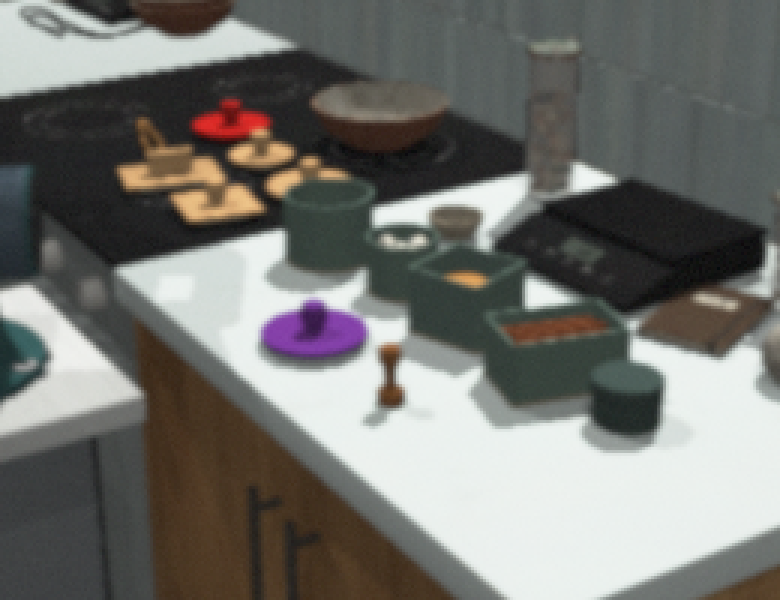

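The top crop shows the red look-alike (122,130), small lid (210,147), large lid (303,150), canisters in a row at (427–685,185), the purple look-alike (556,275) and the stamp (658,272). The arm hides the square and oblong lids. The side crop shows all four lids. I'll move to the stamp first, with the tool yaw at 90°.

>>> drive_tool(deltas="-1 -0.16 0 0 0 0.45 94; -1 -0.16 0 0 0 0.45 94; -1 -0.16 0 0 0 0.45 94; -1 -0.16 0 0 0 0.45 94; -1 -0.16 0 0 0 0.45 94")

```text
time: 1.5
tool_pos: [0.2785, 0.4665, 0.2055]
ee_rot: [3.142, -0.0, 2.076]
wrist_force: [0.4, -0.3, -0.0]
width: 0.0936
finger_force: 0.0
```

>>> drive_tool(deltas="-0.9 0.18 0 0 0 0.326 94; -0.9 0.18 0 0 0 0.326 94; -0.9 0.18 0 0 0 0.326 94; -0.9 0.18 0 0 0 0.326 94")

```text
time: 1.9
tool_pos: [0.3387, 0.3962, 0.2056]
ee_rot: [3.141, -0.0, 1.564]
wrist_force: [0.3, -0.7, -0.1]
width: 0.0937
finger_force: 0.0
```

>>> drive_tool(deltas="-1 0 0 0 0 0 94; -1 0 0 0 0 0 94")

```text
time: 2.1
tool_pos: [0.3376, 0.2964, 0.2048]
ee_rot: [-3.141, 0.001, 1.573]
wrist_force: [0.3, -0.5, 0.5]
width: 0.0944
finger_force: 0.0
```

>>> drive_tool(deltas="-1 0 0 0 0 0 94; -1 0 0 0 0 0 94")

```text
time: 2.3
tool_pos: [0.3373, 0.1956, 0.2055]
ee_rot: [3.141, 0.0, 1.572]
wrist_force: [0.5, -1.0, 0.6]
width: 0.0938
finger_force: 0.0
```

>>> drive_tool(deltas="-1 0 0 0 0 0 94; -1 0 0 0 0 0 94")

```text
time: 2.5
tool_pos: [0.3373, 0.0956, 0.2058]
ee_rot: [3.14, -0.0, 1.572]
wrist_force: [1.6, -1.5, 0.2]
width: 0.0936
finger_force: 0.0
```

>>> drive_tool(deltas="-1 0 0 0 0 0 94; -1 0 0 0 0 0 94")

```text
time: 2.7
tool_pos: [0.3373, -0.0045, 0.2059]
ee_rot: [3.14, 0.0, 1.572]
wrist_force: [1.0, 0.2, 0.4]
width: 0.094
finger_force: 0.0
```

>>> drive_tool(deltas="-1 0 0 0 0 0 94; -1 0 0 0 0 0 94")

```text
time: 2.9
tool_pos: [0.3373, -0.1048, 0.206]
ee_rot: [3.14, 0.001, 1.571]
wrist_force: [1.4, 0.4, 0.2]
width: 0.0937
finger_force: 0.0
```

>>> drive_tool(deltas="-1 0 0 0 0 0 94; -1 0 0 0 0 0 94")

```text
time: 3.1
tool_pos: [0.3372, -0.205, 0.2059]
ee_rot: [3.14, 0.001, 1.57]
wrist_force: [0.3, -0.6, -0.4]
width: 0.094
finger_force: 0.0
```

>>> drive_tool(deltas="-0.8 0 0 0 0 0 94; -0.8 0 0 0 0 0 94; -0.8 0 0 0 0 0 94")

```text
time: 3.4
tool_pos: [0.337, -0.2859, 0.2048]
ee_rot: [-3.14, -0.0, 1.566]
wrist_force: [0.7, 0.5, 0.0]
width: 0.094
finger_force: 0.0
```

```bash
cat >> h.py <<'E'
from scipy.spatial.transform import Rotation as Ro
def wsnap(name=None):
    o=robot.get_obs(); s=snapshot('wrist')
    T=np.eye(4); T[:3,:3]=Ro.from_euler('xyz',o['ee_rot']).as_matrix(); T[:3,3]=o['tool_pos']
    s['W']=T@np.array(s['hand_eye']); s['o']=o
    if name: cv2.imwrite(f'pics/{name}.png',s['img'][:,:,::-1])
    return s
def wworld(s,px,z):
    u=np.array([(px[0]-s['cx']),(px[1]-s['cy'])])/np.array([s['fx'],s['fy']]); th=np.hypot(*u); k=np.sin(th)/max(th,1e-9)
    d=np.array([u[0]*k,-u[1]*k,-np.cos(th)]); v=s['W'][:3,:3]@d; p=s['W'][:3,3]
    return p+v*(z-p[2])/v[2]
def wproj(s,P):
    c=np.linalg.inv(s['W'])@np.append(P,1); x,y,z=c[0],-c[1],-c[2]
    r=np.hypot(x,y); th=np.arctan2(r,z); return np.array([s['cx']+s['fx']*th*x/max(r,1e-9),s['cy']+s['fy']*th*y/max(r,1e-9)])
Z={'cookie_stamp':0,'can_large':0,'can_small':0,'can_square':0,'can_oblong':0,'lid_large':.003,'lid_small':.003,'lid_square':.003,'lid_oblong':.003}
E
python3 - <<'E'
from h import *
s=wsnap('w1'); print(s['o']['tool_pos'],s['o']['ee_rot'],s['fx'],s['cx'],s['cy'],np.round(s['hand_eye'],3).tolist())
for n in ['cookie_stamp','can_large','can_small','can_square','can_oblong']:
    for r in finder.landmark_of('wrist',n)[:2]: print(n,round(r['confidence'],2),np.round(r['xy'],1),np.round(wworld(s,r['xy'],0),3))
s=snapshot('top'); a=s['img'][130:280,110:430,::-1]; cv2.imwrite('pics/top1c.png',cv2.resize(a,None,fx=2.5,fy=2.5,interpolation=3))
for n,z in Z.items():
    for r in finder.landmark_of('top',n)[:3]: print('top',n,round(r['confidence'],2),np.round(r['xy'],1),np.round(world(s,r['xy'],z),3))
E
```

```text
[ 0.33701971 -0.28592219  0.20479998] [-3.14045126e+00 -1.53972321e-04  1.56571937e+00] 325.19226210127806 280.41265173164913 208.165699578886 [[0.0, 0.973, 0.23, 0.066], [1.0, -0.0, -0.0, 0.002], [-0.0, 0.23, -0.973, -0.179], [0.0, 0.0, 0.0, 1.0]]
cookie_stamp 0.59 [284.9 196.2] [ 0.344 -0.296  0.   ]
can_small 0.78 [403.7  29.1] [ 0.493 -0.083  0.   ]
can_square 0.67 [403.8 127.3] [ 0.491 -0.209  0.   ]
can_oblong 0.64 [403.4 240.7] [ 0.5   -0.355  0.   ]
top cookie_stamp 0.48 [371.2 241.6] [ 0.345 -0.297  0.   ]
top can_large 0.84 [280.9 210.5] [0.476 0.039 0.   ]
top can_small 0.55 [281.1 211. ] [0.473 0.038 0.   ]
top can_square 0.56 [343.  207.3] [ 0.495 -0.2    0.   ]
top can_square 0.32 [190.3 220.9] [0.423 0.38  0.   ]
top can_oblong 0.5 [379.1 208.9] [ 0.49  -0.338  0.   ]
top lid_large 0.83 [158.1 184.2] [0.589 0.526 0.003]
top lid_large 0.77 [229.9 193.5] [0.549 0.239 0.003]
top lid_large 0.15 [343.7 207.5] [ 0.492 -0.202  0.003]
top lid_small 0.8 [194.7 188.4] [0.571 0.379 0.003]
top lid_oblong 0.69 [192.4 219.5] [0.427 0.372 0.003]
```

View pics/w1.png

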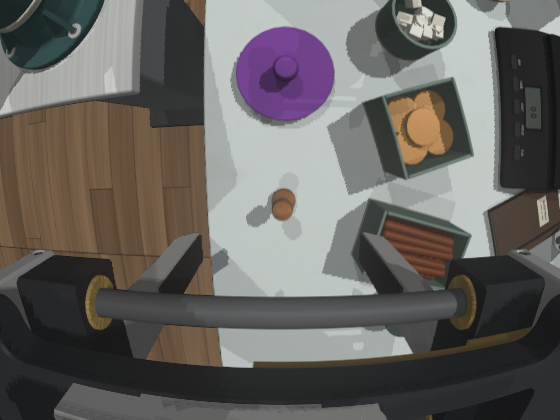

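View pics/top1c.png

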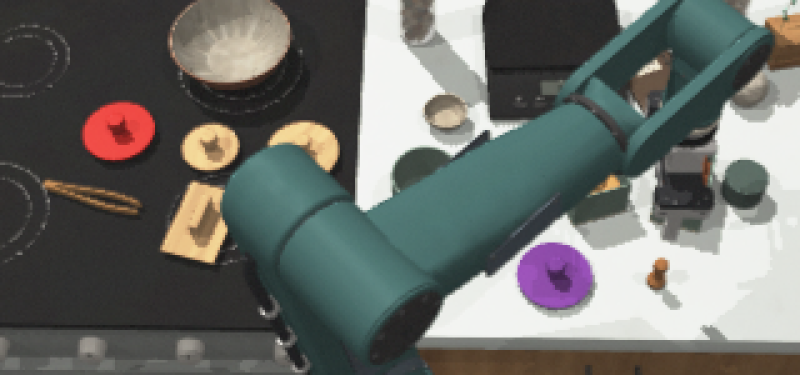

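The wrist view shows the stamp's knob at (282,210) with its foot near (285,196). The square canister is centred near (420,130) and turned about 12°, and the oblong near (415,240) at about −18°, partly behind a finger. I'll write a silhouette fit that can be reused for all of them.

```bash
cat >> h.py <<'E'
from scipy.optimize import minimize
def circ(r,z): a=np.linspace(0,2*np.pi,40,endpoint=False); return np.c_[r*np.cos(a),r*np.sin(a),0*a+z]
def rect(a,b,z): return np.array([[i*a/2,j*b/2,z] for i,j in((1,1),(-1,1),(-1,-1),(1,-1))])
def prism(f,*zs): return np.vstack([f(z) for z in zs])
knob=np.vstack([circ(.011,.015),circ(.011,.028),circ(.014,.028),circ(.014,.041),circ(.011,.045)])
M={'can_large':[prism(lambda z:circ(.052,z),0,.08)],'can_small':[prism(lambda z:circ(.040,z),0,.064)],
 'can_square':[prism(lambda z:rect(.088,.088,z),0,.074)],'can_oblong':[prism(lambda z:rect(.12,.076,z),0,.064)],
 'lid_large':[prism(lambda z:circ(.056,z),.009,.015),knob],'lid_small':[prism(lambda z:circ(.044,z),.009,.015),knob],
 'lid_square':[prism(lambda z:rect(.096,.096,z),.009,.015),knob],
 'lid_oblong':[prism(lambda z:rect(.128,.084,z),.009,.015),prism(lambda z:rect(.06,.016,z),.015,.045)],
 'cookie_stamp':[np.vstack([circ(.014,0),circ(.014,.008)]),circ(.007,.03),np.vstack([circ(.01,.045),circ(.01,.062)])]}
M['cookie_stamp']=[np.vstack([circ(.014,0),circ(.014,.01),circ(.006,.03)]),np.vstack([circ(.006,.03),circ(.012,.045),circ(.012,.058)])]
def render(s,n,p,z):
    im=np.zeros(s['img'].shape[:2],np.uint8); c,q=np.cos(p[2]),np.sin(p[2])
    pr=(lambda P:wproj(s,P)) if 'W' in s else (lambda P:sproj(s,P))
    for V in M[n]:
        P=np.c_[p[0]+c*V[:,0]-q*V[:,1],p[1]+q*V[:,0]+c*V[:,1],V[:,2]+z]
        h=cv2.convexHull(np.array([pr(x) for x in P]).astype(np.float32))
        f=np.zeros_like(im); cv2.fillConvexPoly(f,np.round(h*16).astype(np.int32),255,cv2.LINE_AA,4); im=np.maximum(im,f)
    return im/255.
def sproj(s,P):
    c=np.linalg.inv(np.array(s['T']))@np.append(P,1); return np.array([s['cx']-s['fx']*c[0]/c[2],s['cy']+s['fy']*c[1]/c[2]])
def fit(s,n,mask,p0,z=None,valid=None):
    z=Z[n] if z is None else z; m=mask.astype(float); v=np.ones_like(m) if valid is None else valid
    def f(p): r=render(s,n,p,z)*v; return 1-np.minimum(r,m).sum()/max(np.maximum(r,m).sum(),1)
    best=None
    for y in ([p0[2]] if len(p0)>2 else [0.]):
        S=np.array([[p0[0],p0[1],y],[p0[0]+.012,p0[1],y],[p0[0],p0[1]+.012,y],[p0[0],p0[1],y+.15]])
        r=minimize(f,S[0],method='Nelder-Mead',options=dict(initial_simplex=S,xatol=2e-4,fatol=1e-4))
    return r.x,r.fun
def wfit(s,n,p0,z=None,k=0,cam='wrist'):
    rs=finder.masks_of(cam,n)
    if not rs: print(n,'none'); return
    W=(wworld if cam=='wrist' else world); zz=Z[n]+.03 if z is None else z+.03
    r=min([r for r in rs if r['confidence']>.1] or rs,key=lambda r:np.hypot(*(W(s,r['xy'],zz)[:2]-p0[:2])))
    p,e=fit(s,n,r['region'],p0,z); print(n,round(r['confidence'],2),np.round(r['xy']),'fit',np.round(p,4),'err',round(e,3)); return p
E
python3 - <<'E'
from h import *
s=wsnap()
print('knob click',wworld(s,(282,210),.055))
wfit(s,'cookie_stamp',[.344,-.296,0]); wfit(s,'can_square',[.49,-.209,.2]); wfit(s,'can_small',[.493,-.083,0]); wfit(s,'can_oblong',[.49,-.345,-.32])
E
```

```text
knob click [ 0.34175436 -0.29658279  0.055     ]
cookie_stamp 0.55 [283. 206.] fit [ 0.3419 -0.2998  0.1902] err 0.155
can_square 0.94 [417. 134.] fit [ 0.4929 -0.2088  0.3312] err 0.027
can_small 0.68 [412.  30.] fit [ 0.4943 -0.0839  0.0807] err 0.032
can_oblong 0.76 [416. 241.] fit [ 0.4962 -0.3497 -0.2748] err 0.369
```

>>> drive_tool(deltas="-0.12 0.05 1 0 0 0 94; -0.12 0.05 1 0 0 0 94; -0.12 0.05 1 0 0 0 94")

```text
time: 4.75
tool_pos: [0.3385, -0.2905, 0.0976]
ee_rot: [-3.13, -0.013, 1.57]
wrist_force: [-0.4, 0.6, -0.4]
width: 0.0938
finger_force: 0.0
```

>>> drive_tool(deltas="0 0 0.4 0 0 0 80; 0 0 0.74 0 0 0 60; 0 0 0.74 0 0 0 50; 0 0 0.74 0 0 0 50")

```text
time: 5.15
tool_pos: [0.3436, -0.2956, 0.0335]
ee_rot: [3.14, 0.001, 1.571]
wrist_force: [0.1, -0.7, 0.6]
width: 0.0655
finger_force: 0.0
```

>>> drive_tool(deltas="0 0 0 0 0 0 0; 0 0 0 0 0 0 0; 0 0 0 0 0 0 0; 0 0 0 0 0 0 0; 0 0 0 0 0 0 0")

```text
time: 5.65
tool_pos: [0.3428, -0.295, 0.0319]
ee_rot: [3.141, 0.001, 1.571]
wrist_force: [-0.1, -0.1, 0.4]
width: 0.0254
finger_force: 0.1
```

>>> drive_tool(deltas="0 0 0 0 0 0 0; 0 0 0 0 0 0 0; 0 0 0 0 0 0 0; 0 0 0 0 0 0 0")

```text
time: 6.05
tool_pos: [0.3428, -0.2949, 0.0317]
ee_rot: [3.141, 0.0, 1.571]
wrist_force: [-0.1, 0.1, 3.5]
width: 0.0228
finger_force: 29.5
```

>>> drive_tool(deltas="0 0 -0.3 0 0 0 0; 0 0 -0.7 0 0 0 0; 0 0 -1 0 0 0 0; 0 0 -1 0 0 0 0")

```text
time: 6.45
tool_pos: [0.3449, -0.2969, 0.1361]
ee_rot: [3.135, 0.007, 1.571]
wrist_force: [-1.4, -0.5, 0.9]
width: 0.0228
finger_force: 29.4
```

>>> drive_tool(deltas="0.4 0.3 -0.6 0 0 0 0; 0.8 0.6 -0.8 0 0 0 0; 1 0.7 -0.8 0 0 0 0; 1 0.7 -0.8 0 0 0 0")

```text
time: 6.85
tool_pos: [0.4157, -0.1909, 0.2126]
ee_rot: [3.138, -0.001, 1.579]
wrist_force: [1.1, -0.8, -0.4]
width: 0.0229
finger_force: 29.4
```

>>> drive_tool(deltas="0.4 0.3 0 0 0 0 0; 0.8 0.5 0 0 0 0 0; 1 0.6 0 0 0 0 0; 1 0.6 0 0 0 0 0")

```text
time: 7.25
tool_pos: [0.4726, -0.0928, 0.2089]
ee_rot: [-3.138, -0.002, 1.575]
wrist_force: [-0.6, -0.6, -0.3]
width: 0.0229
finger_force: 29.4
```

>>> drive_tool(deltas="0.3 0 0 0 0 0 0; 0.6 0 0 0 0 0 0; 0.7 0 0 0 0 0 0; 0.7 0 0 0 0 0 0")

```text
time: 7.65
tool_pos: [0.4721, -0.0251, 0.2104]
ee_rot: [-3.14, 0.001, 1.572]
wrist_force: [-0.8, -0.6, -0.6]
width: 0.0231
finger_force: 29.4
```

Run:
```python
from h import *
s=wsnap('w2'); print(s['o']['tool_pos'],s['o']['ee_rot'],s['o']['width'],s['o']['finger_force'])
for n,p in [('can_large',[.474,.035,0]),('can_small',[.494,-.084,0])]: wfit(s,n,p)
```

```text
[ 0.47207908 -0.02509903  0.21041438] [-3.13987767e+00  5.03663648e-04  1.57170478e+00] 0.02310569269690726 29.39003418723587
can_large 0.74 [279. 135.] fit [0.4749 0.0404 0.0483] err 0.041
can_small 0.69 [304. 221.] fit [ 0.4949 -0.0841  0.0969] err 0.706
```

View pics/w2.png

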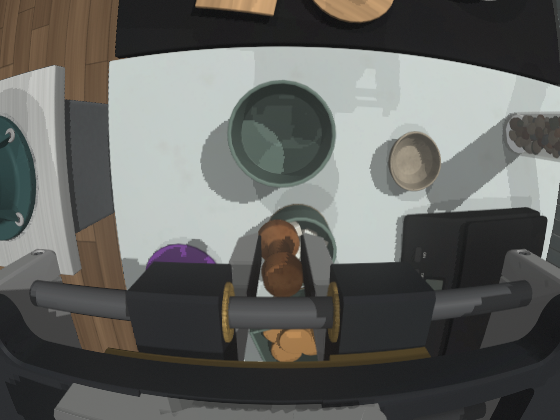

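The wrist view shows the large canister empty at (281,133), with the stamp held upright in the fingers at (282,270). Next I'll move over it, lower the stamp and release with a limited opening.

>>> drive_tool(deltas="0.3 0.03 0 0 0 0 0; 0.65 0.03 0 0 0 0 0; 0.65 0.03 0 0 0 0 0; 0.65 0.03 0 0 0 0 0")

```text
time: 8.2
tool_pos: [0.4758, 0.0394, 0.2114]
ee_rot: [-3.141, 0.001, 1.571]
wrist_force: [0.4, -0.3, -0.4]
width: 0.0226
finger_force: 29.4
```

>>> drive_tool(deltas="0 0 0.4 0 0 0 0; 0 0 0.8 0 0 0 0; 0 0 1 0 0 0 0; 0 0 1 0 0 0 0")

```text
time: 8.6
tool_pos: [0.473, 0.0386, 0.1075]
ee_rot: [-3.133, 0.0, 1.569]
wrist_force: [0.2, 0.5, -0.5]
width: 0.0228
finger_force: 29.4
```

>>> drive_tool(deltas="0 0 0.3 0 0 0 0; 0 0 0.5 0 0 0 0; 0 0 0.65 0 0 0 0; 0 0 0.72 0 0 0 0; 0 0 0.72 0 0 0 0")

```text
time: 9.1
tool_pos: [0.476, 0.0394, 0.0398]
ee_rot: [3.142, 0.0, 1.57]
wrist_force: [-0.7, 0.3, -0.4]
width: 0.023
finger_force: 29.4
```

>>> drive_tool(deltas="0 0 0.03 0 0 0 0; 0 0 0.03 0 0 0 0")

```text
time: 9.3
tool_pos: [0.4766, 0.04, 0.0375]
ee_rot: [3.14, 0.0, 1.571]
wrist_force: [-0.5, -0.6, 0.4]
width: 0.0228
finger_force: 29.4
```

>>> drive_tool(deltas="0 0 0 0 0 0 44; 0 0 0 0 0 0 44; 0 0 0 0 0 0 44; 0 0 0 0 0 0 44")

```text
time: 9.7
tool_pos: [0.4759, 0.0403, 0.0367]
ee_rot: [3.141, -0.0, 1.571]
wrist_force: [-0.9, -0.3, 0.6]
width: 0.0438
finger_force: 0.0
```

>>> drive_tool(deltas="0 0 -0.3 0 0 0 44; 0 0 -0.7 0 0 0 44; 0 0 -1 0 0 0 44; 0 0 -1 0 0 0 44")

```text
time: 10.1
tool_pos: [0.479, 0.0402, 0.142]
ee_rot: [3.131, 0.0, 1.571]
wrist_force: [-0.2, 0.1, 0.0]
width: 0.044
finger_force: 0.0
```

>>> drive_tool(deltas="0.2 0.2 -0.8 0 0 0 60; 0.6 0.2 -0.8 0 0 0 94; 0.9 0.2 -0.8 0 0 0 94; 0.9 0.2 -0.8 0 0 0 94")

```text
time: 10.5
tool_pos: [0.496, 0.1338, 0.2168]
ee_rot: [3.14, -0.002, 1.576]
wrist_force: [0.5, -0.3, 0.3]
width: 0.0726
finger_force: 0.0
```

Run:
```python
from h import *
s=wsnap('w3'); print(s['o']['tool_pos'],s['o']['ee_rot'],s['o']['width'])
for n,p in [('can_large',[.475,.040,0]),('lid_large',[.549,.24,0]),('lid_square',[.425,.23,0.2]),('lid_small',[.574,.375,0]),('lid_oblong',[.435,.38,1.4])]: wfit(s,n,p)
```

```text
[0.49595119 0.13375653 0.21683335] [ 3.14034724e+00 -2.01246392e-03  1.57592758e+00] 0.0726317809444415
can_large 0.93 [252. 258.] fit [0.4748 0.0408 0.0852] err 0.36
lid_large 0.9 [186. 354.] fit [0.549 0.24  0.   ] err 1.0
lid_square 0.59 [220.  99.] fit [ 0.4269  0.2381 -0.1675] err 0.055
lid_small 0.56 [339.  12.] fit [0.5645 0.3799 0.0027] err 0.032
lid_oblong 0.7 [224.   9.] fit [0.4515 0.3932 1.3098] err 0.243
```

View pics/w3.png

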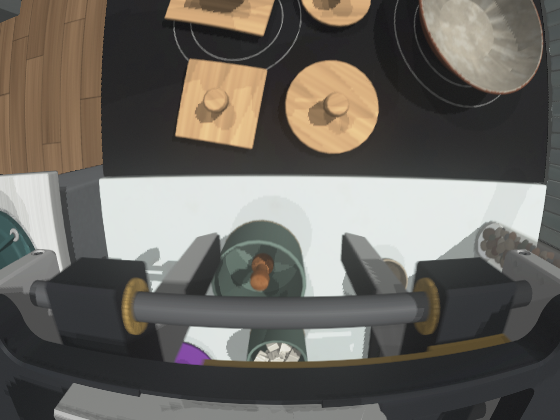

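The stamp stands inside the large canister at (262,272). The large lid's board centre is at (332,107) with its knob at (338,102), and the square lid's knob is at (216,99).

Run:
```python
from h import *
s=wsnap()
print(wworld(s,(338,101),.046),wworld(s,(332,107),.0175), 'sq',wworld(s,(216,99),.046))
# colour mask fit for lid_large
hsv=cv2.cvtColor(s['img'],cv2.COLOR_RGB2HSV); m=np.zeros((420,560),bool); m[55:160,278:385]=True
m&=(hsv[...,1]>70)&(hsv[...,2]>90)&(hsv[...,0]<30); m=cv2.morphologyEx(m.astype(np.uint8),cv2.MORPH_CLOSE,np.ones((9,9)))
print(m.sum(),fit(s,'lid_large',m,[.549,.24,0]))
```

```text
[0.55887229 0.23015648 0.046     ] [0.5568237  0.22571675 0.0175    ] sq [0.42841724 0.23282336 0.046     ]
6936 (array([ 0.55927568,  0.23412224, -0.02042397]), np.float64(0.037671534825093445))
```

>>> drive_tool(deltas="0.5 0.32 0 0 0 0 94; 0.98 0.63 0 0 0 0 94; 0.98 0.63 0 0 0 0 94; 0.98 0.63 0 0 0 0 94")

```text
time: 11.25
tool_pos: [0.5593, 0.2291, 0.2148]
ee_rot: [-3.139, 0.0, 1.572]
wrist_force: [0.6, -0.1, 0.0]
width: 0.094
finger_force: 0.0
```

>>> drive_tool(deltas="0 0 0.5 0 0 0 94; 0 0 1 0 0 0 94; 0 0 1 0 0 0 94; 0 0 1 0 0 0 94")

```text
time: 11.65
tool_pos: [0.558, 0.2268, 0.1163]
ee_rot: [-3.139, 0.001, 1.569]
wrist_force: [-0.2, -0.3, 1.4]
width: 0.0939
finger_force: 0.0
```

Run:
```python
from h import *
s=wsnap('w4'); print(s['o']['tool_pos'],s['o']['ee_rot'],s['o']['width'])
wfit(s,'lid_large',[.559,.232,0]); wfit(s,'lid_small',[.565,.378,0]);wfit(s,'lid_oblong',[.43,.385,1.3])
```

```text
[0.55796903 0.22684897 0.11627595] [-3.13931249e+00  8.64957496e-04  1.56942316e+00] 0.09391103378018904
lid_large 0.56 [282. 200.] fit [0.559  0.2331 0.1015] err 0.051
lid_small 0.96 [286.  42.] fit [0.5644 0.3786 0.0943] err 0.036
lid_oblong 0.97 [142.  51.] fit [0.4496 0.3925 1.3201] err 0.34
```

View pics/w4.png

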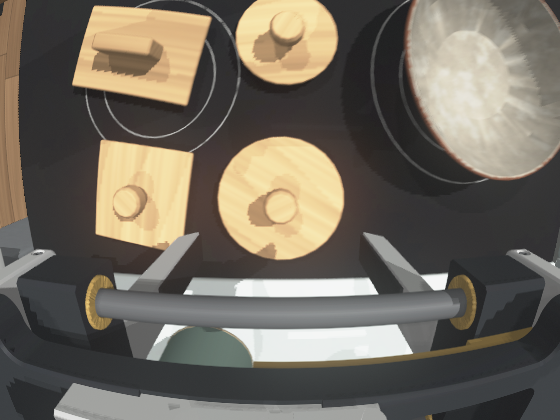

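The wrist view shows the large lid's knob at (281,206) between the fingers, the square lid at (145,193), the small one at (287,35) and the oblong at (142,52), turned about −8°. I'll grasp the large lid.

>>> drive_tool(deltas="0.06 0.01 0.3 0 0 0 94; 0.06 0.01 0.65 0 0 0 80; 0.06 0.01 0.85 0 0 0 60; 0.06 0.01 0.95 0 0 0 40; 0.06 0.01 0.95 0 0 0 30")

```text
time: 12.35
tool_pos: [0.5601, 0.2343, 0.0219]
ee_rot: [3.141, -0.0, 1.571]
wrist_force: [-0.1, -0.6, -0.4]
width: 0.0654
finger_force: 0.0
```

>>> drive_tool(deltas="0 0 0 0 0 0 0; 0 0 0 0 0 0 0; 0 0 0 0 0 0 0; 0 0 0 0 0 0 0; 0 0 0 0 0 0 0")

```text
time: 12.85
tool_pos: [0.5595, 0.2344, 0.0221]
ee_rot: [-3.141, -0.0, 1.571]
wrist_force: [-1.6, 0.2, 2.1]
width: 0.0267
finger_force: 30.0
```

Run:
```python
from h import *
s=wsnap(); print(s['o']['tool_pos'],s['o']['width'],s['o']['finger_force'])
wfit(s,'lid_oblong',[.435,.375,-.1]); wfit(s,'lid_square',[.428,.235,-.15])
```

```text
[0.55948504 0.23438909 0.0221445 ] 0.02671127590630983 30.012198866461404
lid_oblong 0.75 [87. 47.] fit [ 0.4246  0.3766 -0.262 ] err 0.029
lid_square 0.8 [ 91. 217.] fit [ 0.4245  0.2384 -0.2012] err 0.185
```

>>> drive_tool(deltas="0 0 -0.2 0 0 0 0; 0 0 -0.5 0 0 0 0; 0 0 -0.9 0 0 0 0; 0 0 -1 0 0 0 0; 0 0 -1 0 0 0 0")

```text
time: 13.5
tool_pos: [0.5611, 0.2346, 0.1233]
ee_rot: [3.137, -0.001, 1.571]
wrist_force: [0.1, -0.3, -1.8]
width: 0.027
finger_force: 30.0
```

>>> drive_tool(deltas="-0.3 -0.3 -0.4 0 0 0 0; -0.6 -0.6 -0.4 0 0 0 0; -0.95 -0.8 -0.4 0 0 0 0; -1 -0.85 -0.4 0 0 0 0; -1 -0.85 -0.4 0 0 0 0")

```text
time: 14.0
tool_pos: [0.4733, 0.1335, 0.1592]
ee_rot: [-3.138, 0.0, 1.569]
wrist_force: [1.0, -0.0, -0.9]
width: 0.0269
finger_force: 30.0
```

>>> drive_tool(deltas="-0.4 0 0 0 0 0 0; -0.75 0 0 0 0 0 0; -0.94 0 0 0 0 0 0; -0.94 0 0 0 0 0 0; -0.94 0 0 0 0 0 0")

```text
time: 14.5
tool_pos: [0.475, 0.0411, 0.1602]
ee_rot: [-3.14, -0.001, 1.571]
wrist_force: [-1.0, 0.7, -1.8]
width: 0.0266
finger_force: 30.0
```

Run:
```python
from h import *
s=wsnap('w5'); t=s['o']['tool_pos']; print(t,s['o']['ee_rot'],s['o']['width'],s['o']['finger_force'])
wfit(s,'lid_large',[t[0],t[1],0],z=t[2]-.0195)
```

```text
[0.47501255 0.04107736 0.16023661] [-3.13987623e+00 -1.29259073e-03  1.57088965e+00] 0.026580597394050894 29.999710314441472
lid_large 0.71 [283. 218.] fit [0.4772 0.04   0.0905] err 0.331
```

View pics/w5.png

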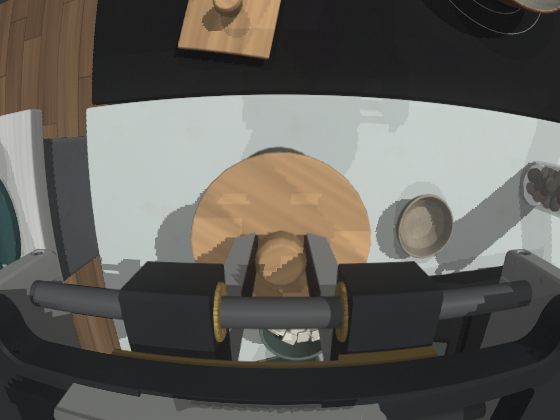

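The large lid hangs level and centred at (281,235) over the canister. Lowering it.

>>> drive_tool(deltas="0 -0.01 0.2 0 0 0 0; 0 -0.01 0.4 0 0 0 0; 0 -0.01 0.53 0 0 0 0; 0 -0.01 0.6 0 0 0 0; 0 -0.01 0.64 0 0 0 0")

```text
time: 15.1
tool_pos: [0.4736, 0.0408, 0.0968]
ee_rot: [-3.141, -0.0, 1.572]
wrist_force: [0.4, 0.3, -1.6]
width: 0.0273
finger_force: 30.0
```

>>> drive_tool(deltas="0 0 0.02 0 0 0 0; 0 0 0.04 0 0 0 0; 0 0 0.06 0 0 0 0; 0 0 0.065 0 0 0 0; 0 0 0.065 0 0 0 0")

```text
time: 15.6
tool_pos: [0.4739, 0.0402, 0.0913]
ee_rot: [3.141, -0.0, 1.571]
wrist_force: [0.3, -0.3, -1.6]
width: 0.027
finger_force: 30.0
```

>>> drive_tool(deltas="0 0 0.01 0 0 0 0; 0 0 0.02 0 0 0 0; 0 0 0.03 0 0 0 0; 0 0 0.03 0 0 0 0")

```text
time: 16.0
tool_pos: [0.474, 0.0402, 0.0911]
ee_rot: [3.14, 0.0, 1.571]
wrist_force: [-5.0, 0.6, 10.6]
width: 0.027
finger_force: 30.0
```

>>> drive_tool(deltas="0 0 0 0 0 0 60; 0 0 0 0 0 0 60; 0 0 0 0 0 0 60; 0 0 0 0 0 0 60")

```text
time: 16.4
tool_pos: [0.4736, 0.0402, 0.0876]
ee_rot: [-3.141, -0.0, 1.571]
wrist_force: [0.0, -0.6, -0.0]
width: 0.0554
finger_force: 0.0
```

>>> drive_tool(deltas="0 0 -0.4 0 0 0 60; 0 0 -0.8 0 0 0 94; 0 0 -0.8 0 0 0 94; 0 0 -0.8 0 0 0 94")

```text
time: 16.8
tool_pos: [0.4744, 0.0402, 0.1688]
ee_rot: [3.139, -0.0, 1.571]
wrist_force: [-0.7, -0.7, 0.0]
width: 0.0807
finger_force: 0.0
```

>>> drive_tool(deltas="0.5 0.4 0 0 0 0 94; 1 0.7 0 0 0 0 94; 1 0.7 0 0 0 0 94; 1 0.7 0 0 0 0 94")

```text
time: 17.2
tool_pos: [0.5433, 0.1423, 0.1647]
ee_rot: [-3.137, 0.0, 1.574]
wrist_force: [-0.3, -0.6, -0.0]
width: 0.0937
finger_force: 0.0
```

>>> drive_tool(deltas="0.5 0.1 0.2 0 0 0 94; 1 0.2 0.2 0 0 0 94; 1 0.2 0.2 0 0 0 94; 1 0.2 0.2 0 0 0 94")

```text
time: 17.6
tool_pos: [0.5626, 0.24, 0.1461]
ee_rot: [-3.138, 0.002, 1.572]
wrist_force: [0.6, -1.0, -0.1]
width: 0.0943
finger_force: 0.0
```

>>> drive_tool(deltas="0.5 0 0.2 0 0 0 94; 1 0 0.4 0 0 0 94; 1 0 0.4 0 0 0 94; 1 0 0.4 0 0 0 94")

```text
time: 18.0
tool_pos: [0.5628, 0.339, 0.1065]
ee_rot: [-3.139, 0.002, 1.571]
wrist_force: [-0.5, -0.3, 0.4]
width: 0.0937
finger_force: 0.0
```

Run:
```python
from h import *
s=wsnap('w6'); t=s['o']['tool_pos']; print(t,s['o']['ee_rot'],s['o']['width'])
wfit(s,'lid_small',[.565,.379,0]); wfit(s,'lid_oblong',[.425,.377,-.26])
s=snapshot('top'); 
wfit(s,'can_large',[.475,.04,0],cam='top'); wfit(s,'lid_large',[.475,.04,0],z=.071,cam='top')
for n,p in [('can_small',[.4945,-.084,0]),('can_square',[.493,-.209,.33]),('can_oblong',[.496,-.35,-.27])]: wfit(s,n,p,cam='top')
```

```text
[0.5628446 0.3389792 0.1065395] [-3.13909216e+00  2.43864169e-03  1.57136978e+00] 0.09368332036740795
lid_small 0.92 [279. 164.] fit [0.5642 0.3778 0.0265] err 0.048
lid_oblong 0.88 [133. 171.] fit [ 0.4256  0.3755 -0.2583] err 0.038
can_large 0.65 [285. 215.] fit [0.465  0.0374 0.0476] err 0.73
lid_large 0.86 [282. 198.] fit [0.4749 0.0401 0.1441] err 0.344
can_small 0.79 [313. 202.] fit [ 0.4906 -0.0826  0.0664] err 0.111
can_square 0.95 [345. 203.] fit [ 0.4899 -0.2077  0.2604] err 0.103
can_oblong 0.76 [379. 204.] fit [ 0.4952 -0.3494 -0.277 ] err 0.079
```

>>> drive_tool(deltas="0.39 0.015 0 0 0 0 94; 0.39 0.015 0.1 0 0 0 94; 0.39 0.015 0.5 0 0 0 80; 0.39 0.015 0.75 0 0 0 60; 0.39 0.015 0.85 0 0 0 50")

```text
time: 18.95
tool_pos: [0.563, 0.3776, 0.0187]
ee_rot: [-3.136, 0.004, 1.571]
wrist_force: [0.3, -0.3, 0.0]
width: 0.0733
finger_force: 0.0
```

>>> drive_tool(deltas="0 0 0 0 0 0 40; 0 0 0 0 0 0 0; 0 0 0 0 0 0 0; 0 0 0 0 0 0 0; 0 0 0 0 0 0 0")

```text
time: 19.45
tool_pos: [0.5657, 0.3796, 0.0245]
ee_rot: [3.14, -0.001, 1.571]
wrist_force: [-1.5, 0.3, 1.4]
width: 0.0336
finger_force: 0.8
```

>>> drive_tool(deltas="0 0 0 0 0 0 0; 0 0 0 0 0 0 0")

```text
time: 19.65
tool_pos: [0.5651, 0.3795, 0.024]
ee_rot: [3.141, -0.001, 1.571]
wrist_force: [-2.7, -0.5, 3.7]
width: 0.0271
finger_force: 30.0
```

>>> drive_tool(deltas="0 0 -0.2 0 0 0 0; 0 0 -0.5 0 0 0 0; 0 0 -0.9 0 0 0 0; 0 0 -1 0 0 0 0")

```text
time: 20.05
tool_pos: [0.5677, 0.3805, 0.1284]
ee_rot: [3.133, -0.004, 1.571]
wrist_force: [0.1, -0.1, -0.4]
width: 0.0266
finger_force: 30.0
```

>>> drive_tool(deltas="-0.3 -0.2 -0.4 0 0 0 0; -0.7 -0.4 -0.7 0 0 0 0; -1 -0.7 -0.7 0 0 0 0; -1 -0.7 -0.7 0 0 0 0")

```text
time: 20.45
tool_pos: [0.4914, 0.2755, 0.1921]
ee_rot: [-3.138, 0.003, 1.569]
wrist_force: [-0.1, 1.0, -2.1]
width: 0.0269
finger_force: 30.0
```

>>> drive_tool(deltas="-0.5 0 0 0 0 0 0; -1 0 0 0 0 0 0; -1 0 0 0 0 0 0")

```text
time: 20.75
tool_pos: [0.4955, 0.1745, 0.1916]
ee_rot: [-3.141, 0.003, 1.565]
wrist_force: [-0.1, 0.4, -1.4]
width: 0.0272
finger_force: 30.0
```

>>> drive_tool(deltas="-0.5 0 0 0 0 0 0; -1 0 0 0 0 0 0; -1 0 0 0 0 0 0")

```text
time: 21.05
tool_pos: [0.4957, 0.0749, 0.1917]
ee_rot: [-3.14, 0.003, 1.564]
wrist_force: [0.0, 1.0, -1.3]
width: 0.0266
finger_force: 30.0
```

>>> drive_tool(deltas="-0.5 0 0 0 0 0 0; -1 0 0 0 0 0 0; -1 0 0 0 0 0 0; -1 0 0 0 0 0 0")

```text
time: 21.45
tool_pos: [0.4956, -0.0204, 0.1919]
ee_rot: [-3.14, -0.002, 1.569]
wrist_force: [-1.1, -0.3, -0.7]
width: 0.0268
finger_force: 30.0
```

Run:
```python
from h import *
s=wsnap('w7'); t=s['o']['tool_pos']; print(t,s['o']['ee_rot'],s['o']['width'])
wfit(s,'lid_small',[t[0],t[1],0],z=t[2]-.0215)
s=snapshot('top'); wfit(s,'can_square',[.493,-.209,.33],cam='top'); wfit(s,'can_oblong',[.496,-.35,-.27],cam='top')
```

```text
[ 0.49560047 -0.0204376   0.19194068] [-3.14047060e+00 -1.68919327e-03  1.56920311e+00] 0.02677260979506438
lid_small 0.65 [278. 227.] fit [ 0.498  -0.0226  0.1182] err 0.313
can_square 0.79 [346. 200.] fit [ 0.4901 -0.2078  0.3033] err 0.078
can_oblong 0.76 [375. 207.] fit [ 0.4919 -0.3491 -0.2583] err 0.062
```

View pics/w7.png

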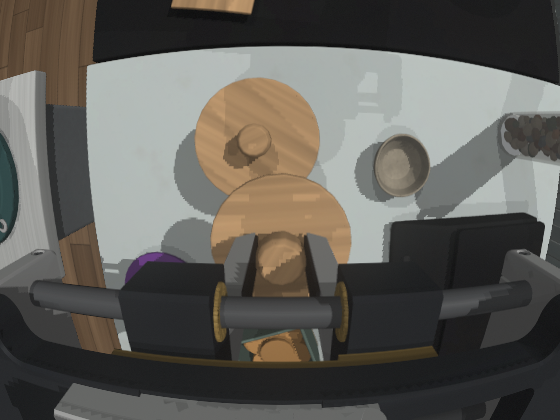

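The small lid is held centred at (281,237), and the seated large lid lies flat behind it at (258,140). Moving on and lowering.

>>> drive_tool(deltas="-0.3 -0.01 0 0 0 0 0; -0.635 -0.01 0.1 0 0 0 0; -0.635 -0.01 0.4 0 0 0 0; -0.635 -0.01 0.7 0 0 0 0; -0.635 -0.01 0.8 0 0 0 0")

```text
time: 22.2
tool_pos: [0.4922, -0.0829, 0.1095]
ee_rot: [-3.136, -0.002, 1.572]
wrist_force: [-0.5, 0.8, -1.2]
width: 0.0268
finger_force: 30.0
```

>>> drive_tool(deltas="0 0 0.1 0 0 0 0; 0 0 0.2 0 0 0 0; 0 0 0.27 0 0 0 0; 0 0 0.32 0 0 0 0; 0 0 0.32 0 0 0 0")

```text
time: 22.7
tool_pos: [0.4941, -0.0841, 0.0807]
ee_rot: [-3.141, -0.0, 1.571]
wrist_force: [0.5, 0.2, -1.3]
width: 0.0268
finger_force: 30.0
```

>>> drive_tool(deltas="0 0 0.01 0 0 0 0; 0 0 0.02 0 0 0 0; 0 0 0.03 0 0 0 0; 0 0 0.03 0 0 0 0")

```text
time: 23.1
tool_pos: [0.4943, -0.0843, 0.0781]
ee_rot: [3.141, -0.0, 1.571]
wrist_force: [1.3, 1.0, -1.0]
width: 0.0267
finger_force: 30.0
```

>>> drive_tool(deltas="0 0 0.01 0 0 0 0; 0 0 0.02 0 0 0 0; 0 0 0.03 0 0 0 0; 0 0 0.03 0 0 0 0")

```text
time: 23.5
tool_pos: [0.4944, -0.0844, 0.0769]
ee_rot: [3.141, 0.0, 1.571]
wrist_force: [-3.5, 0.3, 7.4]
width: 0.0267
finger_force: 30.0
```

>>> drive_tool(deltas="0 0 0 0 0 0 60; 0 0 0 0 0 0 60; 0 0 0 0 0 0 60; 0 0 0 0 0 0 60")

```text
time: 23.9
tool_pos: [0.4941, -0.0842, 0.0746]
ee_rot: [-3.141, -0.0, 1.571]
wrist_force: [0.4, -0.3, -0.4]
width: 0.0554
finger_force: 0.0
```

>>> drive_tool(deltas="0 0 -0.4 0 0 0 60; 0 0 -0.9 0 0 0 94; 0 0 -1 0 0 0 94; 0 0 -1 0 0 0 94")

```text
time: 24.3
tool_pos: [0.4958, -0.0847, 0.1777]
ee_rot: [3.136, 0.001, 1.571]
wrist_force: [0.1, 0.1, -0.2]
width: 0.0806
finger_force: 0.0
```

>>> drive_tool(deltas="0.5 -0.3 0 0 0 0 94; 1 -0.65 0 0 0 0 94; 1 -0.65 0 0 0 0 94")

```text
time: 24.6
tool_pos: [0.426, 0.0182, 0.1722]
ee_rot: [-3.136, -0.002, 1.573]
wrist_force: [1.1, 0.1, -0.1]
width: 0.0937
finger_force: 0.0
```

>>> drive_tool(deltas="0.5 0 0 0 0 0 94; 1 0 0 0 0 0 94; 1 0 0 0 0 0 94")

```text
time: 24.9
tool_pos: [0.427, 0.1207, 0.1724]
ee_rot: [-3.137, -0.002, 1.579]
wrist_force: [-0.2, 0.4, 0.1]
width: 0.0937
finger_force: 0.0
```

>>> drive_tool(deltas="0.4 0 0.3 0 0 0 94; 0.8 0 0.6 0 0 0 94; 0.8 0 0.6 0 0 0 94; 0.8 0 0.6 0 0 0 94")

```text
time: 25.3
tool_pos: [0.4277, 0.1949, 0.1124]
ee_rot: [-3.137, 0.003, 1.572]
wrist_force: [-0.2, -0.2, 1.0]
width: 0.0938
finger_force: 0.0
```

Run:
```python
from h import *
s=wsnap('w8'); t=s['o']['tool_pos']; print(t,s['o']['ee_rot'],s['o']['width'])
wfit(s,'lid_square',[.426,.2365,-.18]); wfit(s,'lid_oblong',[.4255,.376,-.26])
```

```text
[0.42766082 0.19490871 0.11238916] [-3.13654402e+00  2.59552903e-03  1.57225350e+00] 0.09383091190334757
lid_square 0.71 [276. 156.] fit [ 0.4266  0.2385 -0.176 ] err 0.036
lid_oblong 0.78 [282.  26.] fit [ 0.4268  0.3774 -0.2579] err 0.026
```

>>> drive_tool(deltas="0.42 -0.01 0 0 0 0 94; 0.42 -0.01 0.2 0 0 0 94; 0.42 -0.01 0.6 0 0 0 80; 0.42 -0.01 0.82 0 0 0 60; 0.42 -0.01 0.92 0 0 0 50")

```text
time: 25.95
tool_pos: [0.4277, 0.2361, 0.0215]
ee_rot: [-3.14, 0.001, 1.569]
wrist_force: [-0.4, -0.7, 0.4]
width: 0.0734
finger_force: 0.0
```

>>> drive_tool(deltas="0 0 0 0 0 0 40; 0 0 0 0 0 0 0; 0 0 0 0 0 0 0; 0 0 0 0 0 0 0; 0 0 0 0 0 0 0")

```text
time: 26.45
tool_pos: [0.4287, 0.238, 0.024]
ee_rot: [3.14, -0.001, 1.571]
wrist_force: [-1.8, -0.7, 1.2]
width: 0.0334
finger_force: 0.5
```

>>> drive_tool(deltas="0 0 0 0 0 0 0; 0 0 0 0 0 0 0")

```text
time: 26.65
tool_pos: [0.4283, 0.238, 0.0236]
ee_rot: [3.141, -0.0, 1.571]
wrist_force: [-1.3, 0.6, 2.7]
width: 0.0272
finger_force: 30.0
```

>>> drive_tool(deltas="0 0 -0.2 0 0 0 0; 0 0 -0.5 0 0 0 0; 0 0 -0.9 0 0 0 0; 0 0 -1 0 0 0 0; 0 0 -1 0 0 0 0")

```text
time: 27.15
tool_pos: [0.4295, 0.2383, 0.1248]
ee_rot: [3.137, -0.002, 1.571]
wrist_force: [-0.2, 0.5, -1.6]
width: 0.0266
finger_force: 30.0
```

>>> drive_tool(deltas="-0.3 0.1 -0.4 0 0 0 0; -0.7 0.2 -0.66 0 0 0 0; -1 0.3 -0.66 0 0 0 0")

```text
time: 27.45
tool_pos: [0.4597, 0.1365, 0.191]
ee_rot: [3.137, -0.0, 1.571]
wrist_force: [1.0, 0.5, -1.5]
width: 0.0266
finger_force: 30.0
```

>>> drive_tool(deltas="-0.5 0.2 0 0 0 0 0; -1 0.33 0 0 0 0 0; -1 0.33 0 0 0 0 0")

```text
time: 27.75
tool_pos: [0.491, 0.0328, 0.1857]
ee_rot: [-3.137, 0.002, 1.564]
wrist_force: [0.9, 0.1, -0.7]
width: 0.027
finger_force: 30.0
```

>>> drive_tool(deltas="-0.5 0 0 0 0 0 0; -1 0 0 0 0 0 0; -1 0 0 0 0 0 0")

```text
time: 28.05
tool_pos: [0.49, -0.0668, 0.186]
ee_rot: [-3.137, 0.001, 1.564]
wrist_force: [-0.2, 1.9, -1.4]
width: 0.0267
finger_force: 30.0
```

>>> drive_tool(deltas="-0.5 0 0 0 0 0 0; -1 0 0 0 0 0 0; -1 0 0 0 0 0 0")

```text
time: 28.35
tool_pos: [0.4902, -0.1659, 0.1863]
ee_rot: [-3.138, 0.0, 1.565]
wrist_force: [0.6, 0.8, -0.8]
width: 0.0268
finger_force: 30.0
```

Run:
```python
from h import *
s=wsnap('w9'); t=s['o']['tool_pos']; print(t,s['o']['ee_rot'],s['o']['width'])
wfit(s,'lid_square',[t[0],t[1],-.18],z=t[2]-.0211)
s=snapshot('top'); wfit(s,'can_square',[.493,-.209,.32],cam='top'); wfit(s,'lid_small',[.4945,-.084,0],z=.055,cam='top')
s=snapshot('side'); wfit(s,'can_square',[.493,-.209,.32],cam='side'); wfit(s,'can_oblong',[.493,-.349,-.26],cam='side')
```

```text
[ 0.49018702 -0.1658671   0.18625196] [-3.13763179e+00  3.55172491e-04  1.56492699e+00] 0.026772511999914473
lid_square 0.83 [282. 208.] fit [ 0.4922 -0.1657 -0.1918] err 0.314
can_square 0.76 [346. 203.] fit [ 0.4904 -0.2078  0.282 ] err 0.152
lid_small 0.51 [321. 199.] fit [ 0.5052 -0.1067  0.1625] err 0.887
can_square 0.74 [334. 226.] fit [ 0.4878 -0.2105  0.453 ] err 0.166
can_oblong 0.94 [363. 249.] fit [ 0.4916 -0.3496 -0.498 ] err 0.185
```

View pics/w9.png

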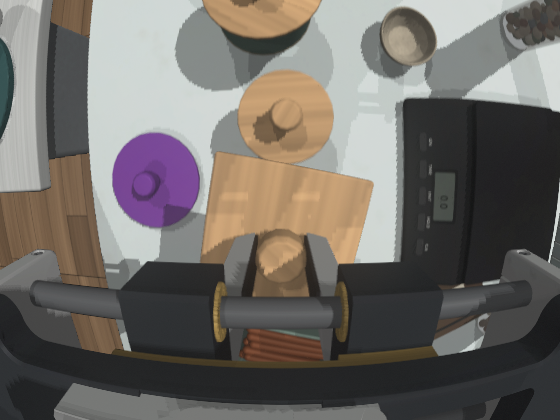

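The square lid is held at about −11°, and the small lid is seated flat at (286,117). I'll turn it +29° and go over the square canister.

>>> drive_tool(deltas="-0.42 0.02 0 0 0 -0.318 0; -0.42 0.02 0 0 0 -0.318 0; -0.42 0.02 0 0 0 -0.318 0; -0.42 0.02 0 0 0 -0.318 0; -0.42 0.02 0 0 0 -0.318 0")

```text
time: 29.25
tool_pos: [0.4934, -0.2035, 0.1891]
ee_rot: [3.141, 0.0, 2.071]
wrist_force: [-0.6, 0.3, -1.1]
width: 0.0272
finger_force: 30.0
```

Run:
```python
from h import *
o=robot.get_obs(); print(o['tool_pos'],o['ee_rot'])
s=snapshot('side'); cv2.imwrite('pics/s2.png',cv2.resize(s['img'][150:300,230:430,::-1],None,fx=4,fy=4,interpolation=3))
```

```text
[ 0.4934299  -0.20354551  0.18908703] [3.14127095e+00 6.75868430e-05 2.07129759e+00]
```

View pics/s2.png

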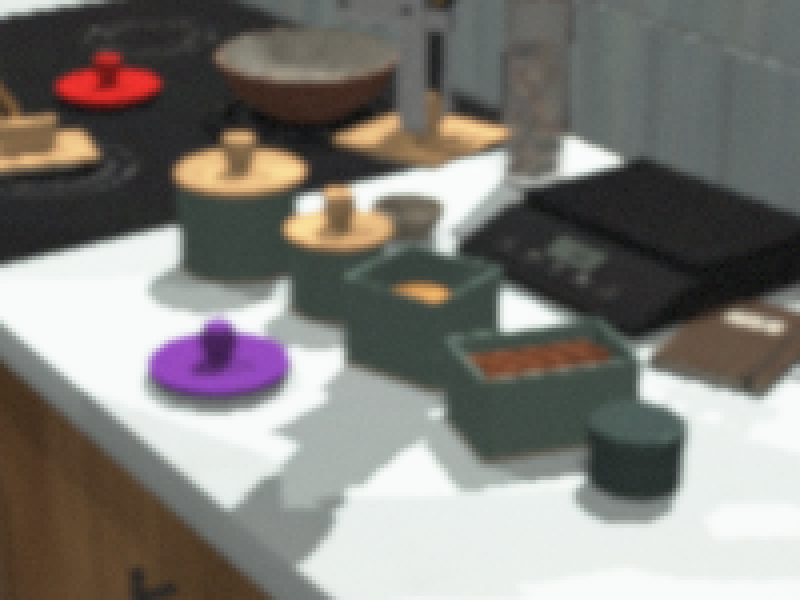

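Run:
```python
from h import *
s=snapshot('side'); a=s['img'][200:260,300:370,::-1].copy(); k=9
a=cv2.resize(a,None,fx=k,fy=k,interpolation=3)
for yaw,col in [(.32,(0,0,255)),(.25,(255,255,0))]:
  c,q=np.cos(yaw),np.sin(yaw); V=rect(.088,.088,.074)
  P=[sproj(s,(.492+c*v[0]-q*v[1],-.208+q*v[0]+c*v[1],.074)) for v in V]
  cv2.polylines(a,[np.round((np.array(P)-[300,200]+.5)*k).astype(int)],True,col,1)
cv2.imwrite('pics/s3.png',a)
```

```text
(no output)
```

View pics/s3.png

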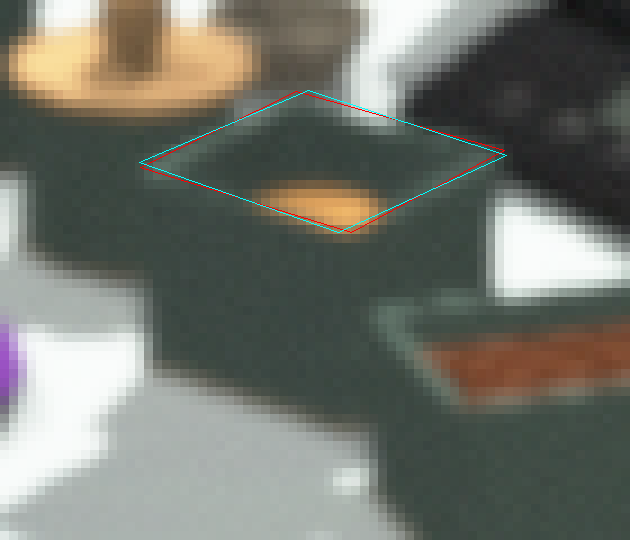

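The overlay matches the square canister's rim to within a few degrees and about 2 mm. Lowering.

>>> drive_tool(deltas="-0.03 -0.03 0.2 0 0 0 0; -0.03 -0.03 0.5 0 0 0 0; -0.03 -0.03 0.75 0 0 0 0; -0.03 -0.03 0.9 0 0 0 0; -0.03 -0.03 0.9 0 0 0 0")

```text
time: 29.85
tool_pos: [0.4905, -0.2072, 0.0963]
ee_rot: [-3.139, -0.005, 2.07]
wrist_force: [0.1, 0.2, -0.5]
width: 0.0266
finger_force: 30.0
```

Run:
```python
from h import *
o=robot.get_obs(); print(o['tool_pos'],o['ee_rot'])
```

```text
[ 0.49052315 -0.20721344  0.09634138] [-3.13880938 -0.0045367   2.07030123]
```

>>> drive_tool(deltas="0 0 0.04 0 0 0 0; 0 0 0.07 0 0 0 0; 0 0 0.1 0 0 0 0; 0 0 0.12 0 0 0 0; 0 0 0.12 0 0 0 0")

```text
time: 30.35
tool_pos: [0.4921, -0.2083, 0.087]
ee_rot: [3.141, 0.0, 2.07]
wrist_force: [0.3, 0.0, -1.3]
width: 0.0268
finger_force: 30.0
```

>>> drive_tool(deltas="0 0 0.01 0 0 0 0; 0 0 0.02 0 0 0 0; 0 0 0.02 0 0 0 0")

```text
time: 30.65
tool_pos: [0.4923, -0.2085, 0.0863]
ee_rot: [3.141, 0.001, 2.07]
wrist_force: [-2.1, 1.8, 5.2]
width: 0.0272
finger_force: 30.0
```

>>> drive_tool(deltas="0 0 0 0 0 0 60; 0 0 0 0 0 0 60; 0 0 0 0 0 0 60; 0 0 0 0 0 0 60")

```text
time: 31.05
tool_pos: [0.4919, -0.2083, 0.0846]
ee_rot: [-3.141, -0.0, 2.07]
wrist_force: [-0.9, -0.3, 0.0]
width: 0.0558
finger_force: 0.0
```

>>> drive_tool(deltas="0 0 -0.4 0 0 0 60; 0 0 -0.9 0 0 0 80; 0 0 -1 0 0 0 94; 0 0 -1 0 0 0 94")

```text
time: 31.45
tool_pos: [0.4935, -0.2091, 0.1878]
ee_rot: [3.138, 0.005, 2.07]
wrist_force: [-0.3, -0.5, -0.1]
width: 0.0806
finger_force: 0.0
```

>>> drive_tool(deltas="0 0 0 0 0 -0.45 94; 0 0 0 0 0 -0.45 94; 0 0 0 0 0 -0.45 94; 0 0 0 0 0 -0.45 94; 0 0 0 0 0 -0.45 94")

```text
time: 31.95
tool_pos: [0.4909, -0.2077, 0.1818]
ee_rot: [3.141, -0.005, 2.782]
wrist_force: [0.7, -0.2, 0.6]
width: 0.0941
finger_force: 0.0
```

>>> drive_tool(deltas="0 0 0 0 0 -0.068 94; 0 0 0 0 0 -0.068 94")

```text
time: 32.15
tool_pos: [0.491, -0.2078, 0.1821]
ee_rot: [3.14, -0.005, 2.884]
wrist_force: [-0.3, -0.1, -0.6]
width: 0.0941
finger_force: 0.0
```

Run:
```python
from h import *
o=robot.get_obs(); print(o['tool_pos'],o['ee_rot'])
s=wsnap('w10'); wfit(s,'can_oblong',[.495,-.3495,-.27])
s=snapshot('top'); wfit(s,'lid_oblong',[.426,.377,-.26],cam='top'); wfit(s,'can_oblong',[.495,-.3495,-.27],cam='top')
```

```text
[ 0.49096954 -0.20775306  0.18211029] [ 3.14030641 -0.0045395   2.88377965]
can_oblong 0.72 [147. 216.] fit [ 0.4952 -0.3507 -0.2752] err 0.304
lid_oblong 0.7 [190. 222.] fit [ 0.4252  0.3751 -0.2513] err 0.131
can_oblong 0.68 [380. 204.] fit [ 0.4964 -0.35   -0.3041] err 0.13
```

>>> drive_tool(deltas="0.14 0.45 0 0 0 0 94; 0.28 0.92 0 0 0 0 94; 0.28 0.92 0 0 0 0 94")

```text
time: 32.7
tool_pos: [0.4882, -0.1077, 0.1852]
ee_rot: [3.139, -0.0, 2.889]
wrist_force: [0.0, -0.8, -0.6]
width: 0.0939
finger_force: 0.0
```

>>> drive_tool(deltas="0.14 0.45 0 0 0 0 94; 0.28 0.92 0 0 0 0 94; 0.28 0.92 0 0 0 0 94")

```text
time: 33.0
tool_pos: [0.4845, -0.0118, 0.1852]
ee_rot: [3.139, -0.0, 2.89]
wrist_force: [0.0, 0.1, -0.0]
width: 0.0941
finger_force: 0.0
```

>>> drive_tool(deltas="0.14 0.45 0 0 0 0 94; 0.28 0.92 0 0 0 0 94; 0.28 0.92 0 0 0 0 94")

```text
time: 33.3
tool_pos: [0.4809, 0.0837, 0.185]
ee_rot: [3.14, -0.0, 2.89]
wrist_force: [-0.1, -0.6, 0.4]
width: 0.0943
finger_force: 0.0
```

>>> drive_tool(deltas="0.14 0.45 0 0 0 0 94; 0.28 0.92 0 0 0 0 94; 0.28 0.92 0 0 0 0 94")

```text
time: 33.6
tool_pos: [0.4774, 0.1793, 0.1848]
ee_rot: [3.14, -0.001, 2.889]
wrist_force: [0.2, -0.4, 0.4]
width: 0.0939
finger_force: 0.0
```

>>> drive_tool(deltas="0.14 0.45 0 0 0 0 94; 0.28 0.92 0 0 0 0 94; 0.28 0.92 0 0 0 0 94")

```text
time: 33.9
tool_pos: [0.474, 0.2748, 0.1844]
ee_rot: [3.141, -0.001, 2.888]
wrist_force: [-0.1, -1.7, -0.2]
width: 0.0943
finger_force: 0.0
```

>>> drive_tool(deltas="0.14 0.45 0.3 0 0 0 94; 0.28 0.9 0.6 0 0 0 94; 0.28 0.9 0.6 0 0 0 94; 0.28 0.9 0.6 0 0 0 94")

```text
time: 34.3
tool_pos: [0.4696, 0.3649, 0.1227]
ee_rot: [-3.138, -0.002, 2.885]
wrist_force: [-0.8, -0.3, 0.4]
width: 0.0941
finger_force: 0.0
```

Run:
```python
from h import *
s=wsnap('w11'); t=s['o']['tool_pos']; print(t,s['o']['ee_rot'])
p=wfit(s,'lid_oblong',[.4265,.377,-.258])
R=Ro.from_euler('xyz',s['o']['ee_rot']).as_matrix(); print('tool delta',R.T@(np.array([p[0],p[1],.022])-t))
```

```text
[0.46955561 0.36491605 0.12273054] [-3.13751352e+00 -2.16770748e-03  2.88451269e+00]
lid_oblong 0.94 [279. 155.] fit [ 0.4259  0.3752 -0.2578] err 0.04
tool delta [ 0.04457402 -0.00077155  0.10083138]
```

>>> drive_tool(deltas="0.44 -0.01 0 0 0 0 94; 0.44 -0.01 0.3 0 0 0 80; 0.44 -0.01 0.7 0 0 0 60; 0.44 -0.01 0.9 0 0 0 40; 0.44 -0.01 1 0 0 0 30")

```text
time: 34.9
tool_pos: [0.4272, 0.3743, 0.0243]
ee_rot: [-3.14, -0.0, 2.882]
wrist_force: [-0.7, -0.3, 0.2]
width: 0.0651
finger_force: 0.0
```

>>> drive_tool(deltas="0 0 0 0 0 0 30; 0 0 0 0 0 0 0; 0 0 0 0 0 0 0; 0 0 0 0 0 0 0; 0 0 0 0 0 0 0")

```text
time: 35.4
tool_pos: [0.4274, 0.377, 0.0261]
ee_rot: [3.14, 0.001, 2.884]
wrist_force: [0.5, 0.2, -0.5]
width: 0.0255
finger_force: 0.0
```

>>> drive_tool(deltas="0 0 0 0 0 0 0; 0 0 0 0 0 0 0; 0 0 0 0 0 0 0; 0 0 0 0 0 0 0")

```text
time: 35.8
tool_pos: [0.427, 0.3766, 0.0254]
ee_rot: [3.142, 0.0, 2.884]
wrist_force: [-1.3, -1.3, 3.9]
width: 0.0158
finger_force: 30.0
```

>>> drive_tool(deltas="0 0 -0.2 0 0 0 0; 0 0 -0.5 0 0 0 0; 0 0 -0.9 0 0 0 0; 0 0 -1 0 0 0 0; 0 0 -1 0 0 0 0")

```text
time: 36.3
tool_pos: [0.4278, 0.3775, 0.1266]
ee_rot: [3.138, 0.003, 2.884]
wrist_force: [-0.1, 0.6, -1.0]
width: 0.0155
finger_force: 30.0
```

>>> drive_tool(deltas="-0.1 -0.3 -0.35 0 0 0 0; -0.25 -0.7 -0.65 0 0 0 0; -0.36 -0.98 -0.65 0 0 0 0; -0.36 -0.98 -0.65 0 0 0 0")

```text
time: 36.7
tool_pos: [0.4368, 0.2695, 0.1885]
ee_rot: [-3.139, -0.001, 2.88]
wrist_force: [-0.9, 0.7, -1.8]
width: 0.0159
finger_force: 30.0
```

>>> drive_tool(deltas="-0.18 -0.49 0 0 0 0 0; -0.36 -0.98 0 0 0 0 0; -0.36 -0.98 0 0 0 0 0")

```text
time: 37.0
tool_pos: [0.4458, 0.1648, 0.1868]
ee_rot: [-3.138, -0.004, 2.879]
wrist_force: [-0.7, 0.7, -1.2]
width: 0.0159
finger_force: 30.0
```

>>> drive_tool(deltas="-0.18 -0.49 0 0 0 0 0; -0.36 -0.98 0 0 0 0 0; -0.36 -0.98 0 0 0 0 0")

```text
time: 37.3
tool_pos: [0.456, 0.0613, 0.1873]
ee_rot: [-3.139, -0.003, 2.878]
wrist_force: [-0.3, 1.1, -2.0]
width: 0.0158
finger_force: 30.0
```

>>> drive_tool(deltas="-0.18 -0.49 0 0 0 0 0; -0.36 -0.98 0 0 0 0 0; -0.36 -0.98 0 0 0 0 0")

```text
time: 37.6
tool_pos: [0.4661, -0.0422, 0.1875]
ee_rot: [-3.14, -0.003, 2.879]
wrist_force: [0.8, -0.1, -1.3]
width: 0.0158
finger_force: 30.0
```

>>> drive_tool(deltas="-0.18 -0.49 0 0 0 0 0; -0.36 -0.98 0 0 0 0 0; -0.36 -0.98 0 0 0 0 0")

```text
time: 37.9
tool_pos: [0.4762, -0.1457, 0.1875]
ee_rot: [-3.141, -0.003, 2.88]
wrist_force: [-0.2, 1.0, -1.4]
width: 0.0157
finger_force: 30.0
```

>>> drive_tool(deltas="-0.18 -0.49 0 0 0 0 0; -0.36 -0.98 0 0 0 0 0; -0.36 -0.98 0 0 0 0 0")

```text
time: 38.2
tool_pos: [0.4863, -0.2493, 0.1873]
ee_rot: [3.141, -0.003, 2.88]
wrist_force: [0.5, 0.9, -2.3]
width: 0.0158
finger_force: 30.0
```

>>> drive_tool(deltas="-0.18 -0.5 0 0 0 0.015 0; -0.35 -0.97 0 0 0 0.015 0; -0.35 -0.97 0 0 0 0.015 0; -0.35 -0.97 0 0 0 0.015 0; -0.35 -0.97 0 0 0 0.015 0")

```text
time: 38.7
tool_pos: [0.4958, -0.3472, 0.1891]
ee_rot: [3.139, -0.001, 2.863]
wrist_force: [0.3, 1.0, -1.0]
width: 0.0159
finger_force: 30.0
```

Run:
```python
from h import *
s=wsnap('w12'); t=s['o']['tool_pos']; print(t,s['o']['ee_rot'],s['o']['width'],s['o']['finger_force'])
R=Ro.from_euler('xyz',s['o']['ee_rot']).as_matrix(); print('tool delta',R.T@(np.array([.496,-.349,.0779])-t))
p=wfit(s,'lid_oblong',[t[0],t[1],-.27],z=t[2]-.0229)
```

```text
[ 0.49578813 -0.3471916   0.18912039] [ 3.13939759e+00 -1.43515599e-03  2.86262487e+00] 0.01588950408829516 29.99983549118042
tool delta [-0.00086126 -0.00192428  0.11121532]
lid_oblong 0.86 [280. 194.] fit [ 0.4949 -0.3465 -0.2762] err 0.329
```

View pics/w12.png

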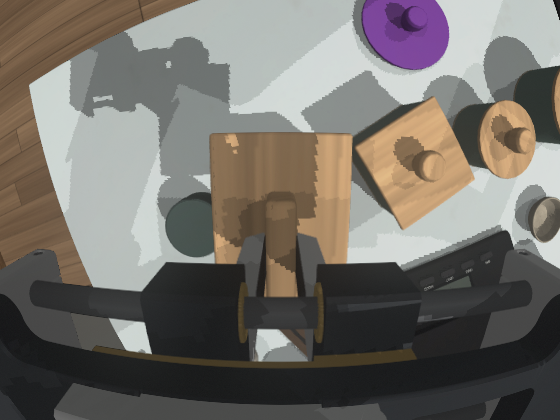

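The oblong lid is aligned over its canister, with the square lid seated flat at (413,163). Lowering.

>>> drive_tool(deltas="-0.01 -0.02 0.2 0 0 0 0; -0.01 -0.02 0.5 0 0 0 0; -0.01 -0.02 0.8 0 0 0 0; -0.01 -0.02 0.98 0 0 0 0; -0.01 -0.02 0.98 0 0 0 0")

```text
time: 39.3
tool_pos: [0.494, -0.3488, 0.0885]
ee_rot: [3.138, -0.006, 2.862]
wrist_force: [0.4, 0.0, -1.6]
width: 0.0158
finger_force: 30.0
```

>>> drive_tool(deltas="0 0 0.03 0 0 0 0; 0 0 0.06 0 0 0 0; 0 0 0.09 0 0 0 0; 0 0 0.11 0 0 0 0; 0 0 0.11 0 0 0 0")

```text
time: 39.8
tool_pos: [0.4955, -0.352, 0.0811]
ee_rot: [3.142, 0.0, 2.86]
wrist_force: [-0.4, 0.4, -2.0]
width: 0.0158
finger_force: 30.0
```

>>> drive_tool(deltas="0 0 0.01 0 0 0 0; 0 0 0.025 0 0 0 0; 0 0 0.025 0 0 0 0")

```text
time: 40.1
tool_pos: [0.4954, -0.352, 0.0782]
ee_rot: [3.141, -0.0, 2.86]
wrist_force: [-0.2, 1.0, -1.3]
width: 0.0158
finger_force: 30.0
```

>>> drive_tool(deltas="0.005 0.02 0 0 0 0 0; 0.005 0.02 0.01 0 0 0 0; 0.005 0.02 0.025 0 0 0 0; 0.005 0.02 0.035 0 0 0 0; 0.005 0.02 0.035 0 0 0 0")

```text
time: 40.6
tool_pos: [0.4958, -0.3497, 0.0781]
ee_rot: [-3.141, 0.001, 2.861]
wrist_force: [-4.0, 3.5, 9.6]
width: 0.016
finger_force: 30.0
```

Contact at 0.078, which is the seated height. Release and clear.

>>> drive_tool(deltas="0 0 0 0 0 0 45; 0 0 0 0 0 0 45; 0 0 0 0 0 0 45; 0 0 0 0 0 0 45")

```text
time: 41.0
tool_pos: [0.4954, -0.3499, 0.0744]
ee_rot: [3.141, -0.001, 2.86]
wrist_force: [-0.0, 0.3, -0.4]
width: 0.0434
finger_force: 0.0
```

>>> drive_tool(deltas="0 0 -0.4 0 0 0 45; 0 0 -0.9 0 0 0 45; 0 0 -1 0 0 0 45; 0 0 -1 0 0 0 45")

```text
time: 41.4
tool_pos: [0.4969, -0.351, 0.1782]
ee_rot: [-3.139, 0.006, 2.86]
wrist_force: [0.4, 0.7, 0.6]
width: 0.0451
finger_force: 0.0
```

>>> drive_tool(deltas="1 0 -0.2 0 0 0 45; 1 0 -0.2 0 0 0 45; 1 0 -0.2 0 0 0 45")

```text
time: 41.7
tool_pos: [0.3953, -0.3202, 0.193]
ee_rot: [3.14, -0.005, 2.858]
wrist_force: [-0.0, -1.1, -0.2]
width: 0.0451
finger_force: 0.0
```

>>> drive_tool(deltas="0.7 0 0 0 0 0 45; 0.7 0 0 0 0 0 45; 0.7 0 0 0 0 0 45; 0.7 0 0 0 0 0 45")

```text
time: 42.1
tool_pos: [0.3327, -0.3028, 0.1938]
ee_rot: [3.14, -0.0, 2.86]
wrist_force: [0.4, 0.7, -0.2]
width: 0.0449
finger_force: 0.0
```

Run:
```python
from h import *
s=snapshot('side'); a=cv2.resize(s['img'][165:285,230:430,::-1],None,fx=4,fy=4,interpolation=3)
t=snapshot('top'); b=cv2.resize(t['img'][175:240,250:410,::-1],None,fx=5,fy=5,interpolation=3)[:119+200]
cv2.imwrite('pics/end.png',np.vstack([a[60:340],b[:310]]))
for n,p,z in [('lid_large',[.475,.04,0],.071),('lid_small',[.4945,-.084,0],.055),('lid_square',[.492,-.208,.31],.065),('lid_oblong',[.495,-.35,-.28],.055)]:
    wfit(t,n,p,z=z,cam='top')
```

```text
lid_large 0.62 [277. 194.] fit [0.4813 0.0452 0.0194] err 0.453
lid_small none
lid_square none
lid_oblong 0.43 [383. 209.] fit [ 0.4938 -0.3416 -0.3249] err 0.819
```

View pics/end.png

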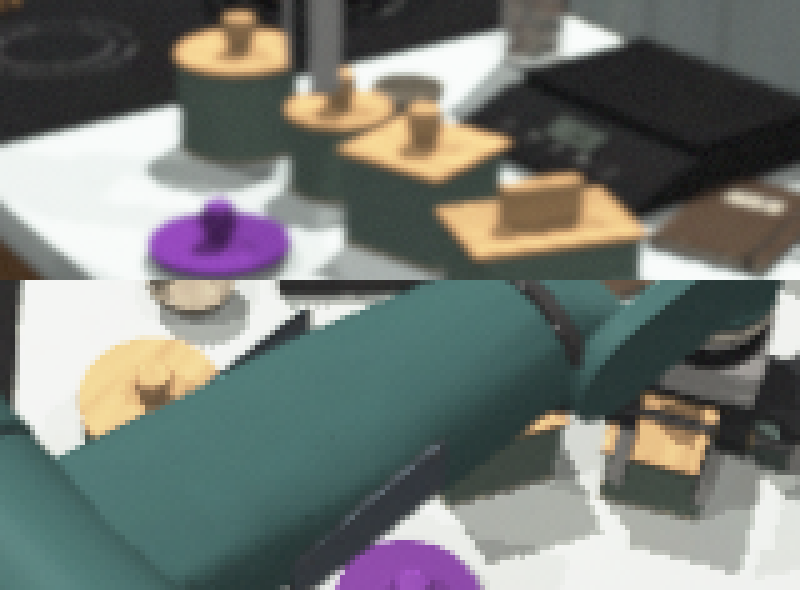

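The side view shows all four lids lying flat on their canisters, (238,50), (338,105), (425,145) and (540,215), with the gripper clear. I'm handing the job in.

```bash
python3 -c "
from bench import robot
print(robot.close_job())"
```

```text
the job is handed in; nothing more can be done
None
```

The job is handed in at about 42 s on the robot's clock: the stamp stands in the large canister and all four canisters are closed with their own lids, each lying flat in the last side view, though no verdict came back.

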